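Put the stacked lids back on the storage jars

TASK

The lids of this set of four biscuit-fired storage jars are stacked up, biggest at the bottom. Take the stack apart and put each lid on the jar it fits, right way up, level on the rim with its flange down inside the mouth. The ware is brittle: set the lids down rather than dropping them, and leave the jars standing where they are.

Things in the scene. Friction and masses are not known exactly. Their poses are not given: they have to be found in the camera images.
- jar_1: The smallest of four plain, straight-sided, lidless storage jars of the same unglazed terracotta, loose on the bench, about 350 g. Round, 72 mm outside diameter, 56 mm high to the flat rim, wall 7 mm, mouth 58 mm inside diameter. Origin: centre of its underside, on the bench; z up along its axis.
- jar_2: The second smallest of four plain, straight-sided, lidless storage jars of the same unglazed terracotta, loose on the bench, about 450 g. Round, 88 mm outside diameter, 68 mm high to the flat rim, wall 7 mm, mouth 74 mm inside diameter. Origin: centre of its underside, on the bench; z up along its axis.
- jar_3: The second largest of four plain, straight-sided, lidless storage jars of the same unglazed terracotta, loose on the bench, about 600 g. Round, 104 mm outside diameter, 80 mm high to the flat rim, wall 7 mm, mouth 90 mm inside diameter. Origin: centre of its underside, on the bench; z up along its axis.
- jar_4: The largest of four plain, straight-sided, lidless storage jars of the same unglazed terracotta, loose on the bench, about 800 g. Round, 120 mm outside diameter, 92 mm high to the flat rim, wall 7 mm, mouth 106 mm inside diameter. Origin: centre of its underside, on the bench; z up along its axis.
- lid_1: The smallest lid, for jar_1; top of the stack; 70 g. Disc 71 mm across; under it a hollow flange 18 mm deep, 51 mm across at the disc, 40 mm at its lower edge; on top a knob 22 mm across. Origin: centre of its lower edge; z up: disc 18 to 25 mm, knob 25 to 41 mm. Its flange stands round the knob below. Seated (disc on rim): origin 38 mm above the jar's.
- lid_2: The second smallest lid, for jar_2; second in the stack; 100 g. Disc 87 mm across; under it a hollow flange 18 mm deep, 67 mm across at the disc, 56 mm at its lower edge; on top a knob 22 mm across. Origin: centre of its lower edge; z up: disc 18 to 25 mm, knob 25 to 41 mm. Its flange stands round the knob below. Seated (disc on rim): origin 50 mm above the jar's.
- lid_3: The second largest lid, for jar_3; third in the stack; 140 g. Disc 103 mm across; under it a hollow flange 18 mm deep, 83 mm across at the disc, 72 mm at its lower edge; on top a knob 22 mm across. Origin: centre of its lower edge; z up: disc 18 to 25 mm, knob 25 to 41 mm. Its flange stands round the knob below. Seated (disc on rim): origin 62 mm above the jar's.
- lid_4: The largest lid, for jar_4; bottom of the stack, flange on the bench; 190 g. Disc 119 mm across; under it a hollow flange 18 mm deep, 99 mm across at the disc, 88 mm at its lower edge; on top a knob 22 mm across. Origin: centre of its lower edge; z up: disc 18 to 25 mm, knob 25 to 41 mm. Seated (disc on rim): origin 74 mm above the jar's.

How it is judged (in metres and radians):
At the end, for the whole second after the job is handed in: Each lid sits on the jar of its own size: centred within 9 mm, its flange in the mouth with the disc on the rim (height within 4 mm of seated), level within 0.07 rad; every jar upright within 0.07 rad and within 40 mm of where it stood at the start; all at rest and released (horizontal distance between lid_1 and jar_1 below 0.009 m and z of lid_1 in the frame of jar_1 between 0.034 and 0.042 m and angle between each of lid_1, jar_1, lid_2, jar_2, lid_3, jar_3, lid_4, jar_4's own z axis and vertical below 0.07 rad and distance of each of jar_1, jar_2, jar_3, jar_4 from where it was at the start of the episode below 0.04 m and linear speed of each of lid_1, jar_1, lid_2, jar_2, lid_3, jar_3, lid_4, jar_4 below 0.02 m/s and contact force between the fingers and lid_1 below 0.05 N and horizontal distance between lid_2 and jar_2 below 0.009 m and z of lid_2 in the frame of jar_2 between 0.046 and 0.054 m and contact force between the fingers and lid_2 below 0.05 N and horizontal distance between lid_3 and jar_3 below 0.009 m and z of lid_3 in the frame of jar_3 between 0.058 and 0.066 m and contact force between the fingers and lid_3 below 0.05 N and horizontal distance between lid_4 and jar_4 below 0.009 m and z of lid_4 in the frame of jar_4 between 0.07 and 0.078 m and contact force between the fingers and lid_4 below 0.05 N); the robot touches nothing.
It fails at once if a lid is let go and falls (free of the fingers, faster than 0.8 m/s: a drop of about 33 mm) ((linear speed of lid_1 above 0.8 m/s and contact force between the fingers and lid_1 below 0.05 N) or (linear speed of lid_2 above 0.8 m/s and contact force between the fingers and lid_2 below 0.05 N) or (linear speed of lid_3 above 0.8 m/s and contact force between the fingers and lid_3 below 0.05 N) or (linear speed of lid_4 above 0.8 m/s and contact force between the fingers and lid_4 below 0.05 N)).
It fails at once if a jar is knocked over (leans more than 0.5 rad) (angle between any of jar_1, jar_2, jar_3, jar_4's own z axis and vertical above 0.5 rad).
It also fails if it takes over 106 s, if anything falls off the work surface, if the arm or the gripper's body presses on something with over 40 N, if the wrist force passes 120 N, or if a joint passes its speed limit or range.

ROBOT

A 6-joint arm with a two-finger parallel gripper is mounted at the origin on the work surface; the furniture and walls round the work are solid. World frame = base frame: x ahead of the robot, y to its left, z up, the work surface at z = 0. Lengths are in mm, angles in degrees, forces in N, time in s.
With the tool pointing down it reaches from about 350 to 850 mm from the base axis. Payload 8.1 kg.
Tool frame: the origin (TCP) lies at the very end of the fingers, on their centre line; the grasp point (between the pads) lies 19 mm behind it (r.grip_point_offset is the distance from the TCP to the grasp point, in mm); z points along the fingers, y is the line along which they close (so a half turn about z gives the same grasp; the last joint's range is limited). The gripper opens to 85 mm and grips with 20 to 120 N. Pads are 22 mm wide; open, the fingers measure 114 mm over their backs; the gripper's body (76 mm by 85 mm) begins 54 mm behind the grasp point. The pads swing forward as they close: fully open they stand 13 mm farther back than shut.
Start: joints at [-74.622, 7.471, 85.268, -0, 87.261, -4.893], TCP at [207.899, -562.835, 231.292] pointing down, gripper open.
Joint ranges: [-169.43, 169.43], [-51.17, 129.36], [1.28, 143.12], [-76.62, 256.62], [0, 156.53], [-152.29, 152.29]. Speed limits (degrees/s): [136.94, 136.94, 159.86, 180, 180, 180].

INTERFACE

Orientations are given as [roll, pitch, yaw] about the fixed x, y, z axes, in that order (R = Rz(yaw) Ry(pitch) Rx(roll)).
In Python, from bench import status, eyes, r gives the robot as it stands.
- The arm moves only by the shell command python3 -m handwheel 'ROWS' [FORCE]. ROWS is a JSON object whose one key "series" holds a list that holds one entry, the list of rows, each a list of 7 numbers: the shift along the tool's x, y, z in cm, then the turn, a rotation vector about the tool's x, y, z in rad, then the opening, from 0 (shut) to 1 (fully open). In form: {"series": [[[tx, ty, tz, rx, ry, rz, claw], ...]]}. A call has 1 to 12 rows; each row is the pose to reach, as a shift and turn from the pose commanded when the call began, along the tool's axes at that moment; what a row does not reach only later rows make up. A row lasts 1/8 s, in which the tool goes at most 62.5 mm and 10.7 degrees, less where a joint would pass 70% of its speed; a pose out of reach is approached as far as the arm can. A call with a gripper value outside its range is refused whole. The fingers move at their own pace and stop on an object; FORCE is the grip in N (left out, the last holds). Time passes only in rows, so rows that repeat a pose let the fingers close. It gives the time, the measured TCP pose, the force, the opening and the grip force at its end, in the units of the state.
- status.sense(): the state, without advancing time (a new reading comes with each control period).
- eyes.snapshot(name): name is "scene" or "side" or "wrist"; returns a dict with "img" (420x560x3 uint8, red, green, blue), "mtx" (3x3 intrinsics, pixels), "R" (3x3) and "t" (3): a world point X has camera coordinates R X + t. Camera axes: x right, y down, z forward; pixel columns grow to the right and rows downward; lengths in mm; the calibration is good to about 2 mm. A picture is of the moment at which its call begins. There is no depth.
- r.hand_in(): hands the job in; it is judged then, once.
The state is a dict: "time": time; "joint_pos": joint angles; "qd": joint speeds; "joint_efforts": joint torques, N m; "tool_pos": TCP position; "tcp_rot": TCP orientation; "ft_force": force on the tool from outside, world axes, zero at the start; "wrist_torque": the same for the moment, N m; "finger_gap": finger opening in mm; "grip_force": force on a finger pad.
Only numpy, scipy, OpenCV 4.12 (cv2) and the standard library are available. Lean on these libraries where they do the work, as an engineer would, in place of code of your own. Each camera call takes 0.05 s, during which the arm holds its last target. There are 200 camera calls.

## Working session

There is one attempt and no reset: what is moved stays moved. The work goes in short steps, Python scripts to look and compute and a shell command to move; the robot and the scene stay as the last step left them, time stands still between calls to the robot, and variables do not carry over. Pictures are saved under pics/ and viewed, at most 14 in all, crops included, and the job is handed in when it is done.

```bash
mkdir -p pics; ls
python3 - <<'E'
from bench import status, eyes, r
import cv2, json
s=status.sense(); print(s)
for n in("scene","side"):
    d=eyes.snapshot(n); cv2.imwrite(f"pics/{n}0.png",cv2.cvtColor(d["img"],cv2.COLOR_RGB2BGR)); print(n,d["mtx"],d["R"],d["t"])
    import pickle; pickle.dump(d,open(f"pics/{n}0.pkl","wb"))
E
```

```text
pics
{'time': 0.0, 'joint_pos': array([-7.46197719e+01,  7.51567447e+00,  8.53301286e+01, -4.78860567e-04,
        8.72619357e+01, -4.89188844e+00]), 'qd': array([ 0.04281645, -0.01297471, -0.07644937,  0.02098796,  0.00455118,
       -0.0989822 ]), 'joint_efforts': array([ 1.37814095e-04, -5.69395602e+01, -5.00553703e+01,  2.87949683e-05,
        1.46953011e-02,  8.50547281e-06]), 'tool_pos': array([ 207.76826558, -562.28258431,  230.23039498]), 'tcp_rot': array([-1.79892613e+02, -8.71098328e-03,  2.02721317e+01]), 'ft_force': array([-0.32931305,  0.01823177, -0.68706979]), 'wrist_torque': array([-0.10060288,  0.01653399,  0.0190656 ]), 'grip_force': 0.0, 'finger_gap': 85.23900693937875}
scene [[445.15871018   0.         276.45096692]
 [  0.         445.15871018 205.3277757 ]
 [  0.           0.           1.        ]] [[ 0.88134271 -0.47247563 -0.00134582]
 [-0.36723283 -0.68322798 -0.63114149]
 [ 0.29727947  0.55674617 -0.77566656]] [-499.49361043  251.48025194  879.97262645]
side [[439.34277076   0.         278.86080641]
 [  0.         439.34277076 208.53315358]
 [  0.           0.           1.        ]] [[ 0.94850827 -0.31651862  0.01216638]
 [-0.13302691 -0.4329106  -0.8915673 ]
 [ 0.28746461  0.8440405  -0.45272478]] [-526.8733839   140.94744047  718.22705328]
```

View pics/scene0.png

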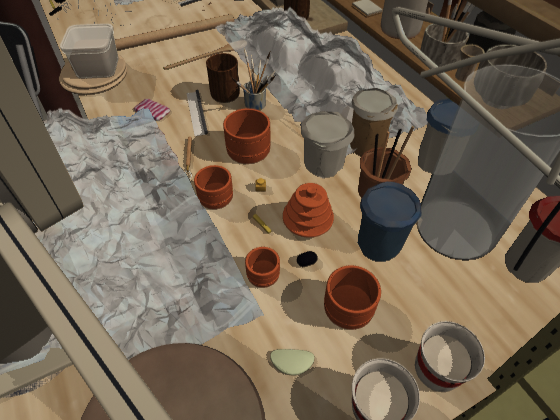

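View pics/side0.png

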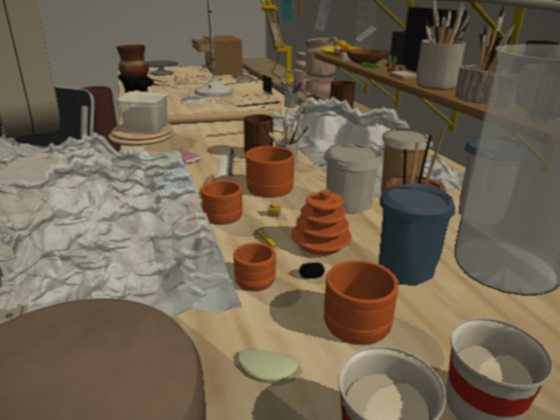

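The scene shows the stack (knob ~(311,190), base ~(308,225)) and four jars at about (247,135), (213,187), (263,266) and (352,297). The side view shows the same, with the blue canister beside the stack. I'll fit the silhouettes in both views, leaving radius and height free.

```bash
cat > fit.py <<'E'
import numpy as np, cv2, pickle
from scipy.optimize import least_squares
def proj(d,X):
    c=np.atleast_2d(X)@d["R"].T+d["t"]; p=c@d["mtx"].T; return p[:,:2]/p[:,2:]
def mask(img):
    h=cv2.cvtColor(img,cv2.COLOR_RGB2HSV)
    m=(((h[...,0]<13)|(h[...,0]>174))&(h[...,1]>150)&(h[...,2]>40)).astype(np.uint8)
    return m
def blobs(img,amin=300):
    m=cv2.morphologyEx(mask(img),cv2.MORPH_CLOSE,np.ones((3,3)))
    n,l,s,c=cv2.connectedComponentsWithStats(m)
    return [(s[i],c[i]) for i in range(1,n) if s[i][4]>amin],l
A=np.linspace(0,2*np.pi,90)
def circ(x,y,z,r): return np.c_[x+r*np.cos(A),y+r*np.sin(A),0*A+z]
def bb(p): return np.r_[p.min(0),p.max(0)]
E
python3 - <<'E'
from fit import *
D=[pickle.load(open(f"pics/{n}0.pkl","rb")) for n in("scene","side")]
for d in D:
    for s,c in blobs(d["img"])[0]: print(s,c.round())
    print()
E
```

```text
[206  54  32  41 440] [224.  72.]
[ 223  108   47   56 2177] [247. 135.]
[ 360  147   51   49 1130] [383. 167.]
[ 194  165   39   44 1360] [214. 186.]
[ 283  183   51   54 2084] [308. 211.]
[529 197  31  33 512] [541. 211.]
[542 210  18  32 316] [553. 228.]
[ 245  247   35   40 1152] [262. 266.]
[ 324  265   57   64 2847] [351. 296.]

[ 245  127   49   70 2364] [269. 168.]
[ 201  180   41   44 1523] [222. 201.]
[ 292  190   59   65 2764] [322. 224.]
[ 234  243   42   48 1714] [254. 266.]
[ 325  260   74   84 5137] [360. 301.]
[ 449  351   87   66 1470] [486. 397.]
```

```bash
cat > fit1.py <<'E'
from fit import *
D=[pickle.load(open(f"pics/{n}0.pkl","rb")) for n in("scene","side")]
O={"a":[(223,108,47,56),(245,127,49,70)],"b":[(194,165,39,44),(201,180,41,44)],
"c":[(245,247,35,40),(234,243,42,48)],"d":[(324,265,57,64),(325,260,74,84)]}
def edges(b): x,y,w,h=b; return np.array([x-.5,y-.5,x+w-.5,y+h-.5])
for k,bs in O.items():
    def f(p): return np.r_[[bb(proj(d,np.r_[circ(p[0],p[1],0,p[3]),circ(p[0],p[1],p[2],p[3])]))-edges(b) for d,b in zip(D,bs)]].ravel()
    s=least_squares(f,[550,-100,70,50],loss="soft_l1"); print(k,s.x.round(1),f(s.x).round(1))
bs=[(283,183,51,54),(292,190,59,65)]
def f(p):
    x,y,h,r=p
    P=np.r_[circ(x,y,0,r-15),circ(x,y,18,r),circ(x,y,25,r),circ(x,y,h,11),circ(x,y,h-16,r-24),circ(x,y,h-23,r-24)]
    return np.r_[[bb(proj(d,P))-edges(b) for d,b in zip(D,bs)]].ravel()
s=least_squares(f,[550,-100,110,60],loss="soft_l1"); print("stack",s.x.round(1),f(s.x).round(1))
E
python3 fit1.py
python3 - <<'E'
import pickle,numpy as np
from fit import *
D=[pickle.load(open(f"pics/{n}0.pkl","rb")) for n in("scene","side")]
from scipy.optimize import least_squares
# obstacles: tops triangulated approx by clicked centres
for n,u,v in (("blue",(391,204),(418,202)),("grey",(327,128),(352,157)),("brown",(373,106),(404,138)),("pot",(385,160),(414,190))):
    s=least_squares(lambda X:np.r_[proj(D[0],X)[0]-u,proj(D[1],X)[0]-v],[700,-100,100]); print(n,s.x.round(),s.fun.round(1))
E
```

```text
a [617.7 259.5 137.4  56.8] [ -0.5 -13.1  -0.8   0.6   1.6   1.7   0.1   0.5]
b [473.  150.4  65.5  43. ] [-0.3 -0.2 -0.6  0.3  0.5  0.2  0.3  0.1]
c [ 477.6 -101.6   49.9   35.6] [ 0.1 -0.7 -0.6  0.6  0.2  0.3  0.2 -0.1]
d [ 598.8 -254.    76.6   50.9] [ 0.1 -0.5 -0.4 -0.1  0.1  0.2  0.   0.4]
stack [634.7 -26.2 111.6  58.5] [-0.2  0.3 -0.7  0.1  0.1 -0.2  0.7 -0.1]
blue [ 750. -155.  134.] [-0.1  0.   0.1 -0. ]
grey [772. 125. 113.] [-0.9  0.2  0.8 -0.1]
brown [885. 101. 155.] [-0.6  0.1  0.5 -0.1]
pot [857.  -4.  77.] [-1.7  0.3  1.5 -0.2]
```

```bash
cat > go.py <<'E'
import sys, numpy as np
from scipy.spatial.transform import Rotation as Ro
from bench import status
def go(*t):
    "tool-axis shift in cm to world TCP target(s), from the measured pose; plus tilt correction"
    s=status.sense(); R=Ro.from_euler("xyz",s["tcp_rot"],degrees=True)
    print("at",s["tool_pos"].round(1),s["tcp_rot"].round(2),"t",round(s["time"],2),"gap",round(s["finger_gap"],1))
    for x in t: print(x,"->",(R.inv().apply(np.array(x)-s["tool_pos"])/10).round(2))
if __name__=="__main__":
    v=list(map(float,sys.argv[1:])); go(*[tuple(v[i:i+3]) for i in range(0,len(v),3)])
E
python3 go.py 590 -90 260
```

```text
at [ 207.8 -562.3  230.3] [-1.799e+02 -1.000e-02  2.027e+01] t 0.1 gap 85.2
(590.0, -90.0, 260.0) -> [ 52.22 -31.07  -2.91]
```

```bash
python3 -m handwheel '{"series": [[[4.7,-2.8,-2.9,0,0,0,1],[9.5,-5.6,-2.9,0,0,0,1],[14.2,-8.5,-2.9,0,0,0,1],[19,-11.3,-2.9,0,0,0,1],[23.7,-14.1,-2.9,0,0,0,1],[28.5,-16.9,-2.9,0,0,0,1],[33.2,-19.8,-2.9,0,0,0,1],[38,-22.6,-2.9,0,0,0,1],[42.7,-25.4,-2.9,0,0,0,1],[47.5,-28.2,-2.9,0,0,0,1],[52.2,-31.1,-2.9,0,0,0,1],[52.2,-31.1,-2.9,0,0,0,1]]]}'
python3 - <<'E'
from bench import eyes
import cv2,pickle
d=eyes.snapshot("wrist"); pickle.dump(d,open("pics/w1.pkl","wb")); cv2.imwrite("pics/w1.png",d["img"][...,::-1]); print(-d["R"].T@d["t"],d["R"])
E
```

```text
time: 1.6
tool_pos: [591.0, -86.7, 259.1]
tcp_rot: [-179.9, 0.0, 20.5]
ft_force: [-0.8, -0.3, 0.0]
finger_gap: 85.2
grip_force: 0.0
[665.44289905 -59.00074643 402.69311984] [[ 0.35006315 -0.93672339 -0.00225429]
 [-0.89089084 -0.3336767   0.3081775 ]
 [-0.28942928 -0.10587326 -0.9513262 ]]
```

View pics/w1.png

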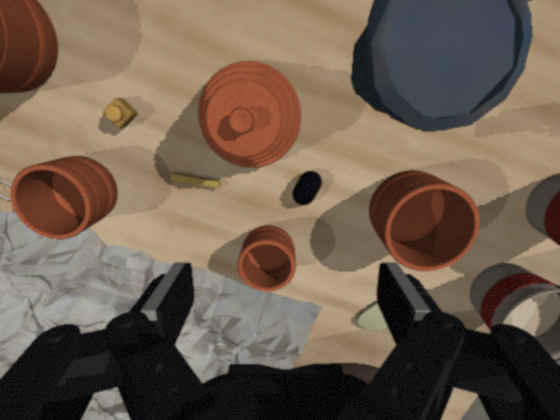

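The wrist view shows the stack at (250,113) with its knob at (240,120). Jar_1 is at (267,258), jar_2 at (65,196), jar_3 at (425,220), and part of jar_4 is at top left. Next is the joint three-view fit.

```bash
cat > fit2.py <<'E'
from fit import *
D=[pickle.load(open(f"pics/{n}.pkl","rb")) for n in("scene0","side0","w1")]
bl=blobs(D[2]["img"])[0]
for s,c in bl: print(s,c.round())
def near(u,v):
    return min(bl,key=lambda b:np.hypot(*(b[1]-(u,v))))[0][:4]
def edges(b): x,y,w,h=b; return np.array([x-.5,y-.5,x+w-.5,y+h-.5])
O={"j2":[(194,165,39,44),(201,180,41,44),near(65,196)],"j1":[(245,247,35,40),(234,243,42,48),near(267,258)],
"j3":[(324,265,57,64),(325,260,74,84),near(425,220)]}
for k,bs in O.items():
    def g(p,d): return bb(proj(d,np.r_[circ(p[0],p[1],0,p[3]),circ(p[0],p[1],p[2],p[3])]))
    def f(p): return np.r_[[g(p,d)-edges(b) for d,b in zip(D,bs)]].ravel()
    s=least_squares(f,[550,-100,70,50],loss="soft_l1"); print(k,s.x.round(1),f(s.x).round(1))
    s=least_squares(lambda q:g(q,D[2])-edges(bs[2]),[550,-100,70,50]); print("  wrist only",s.x.round(1),s.cost.round(2))
E
python3 fit2.py
python3 - <<'E'
import cv2,pickle
d=pickle.load(open("pics/w1.pkl","rb"))
cv2.imwrite("pics/w1c.png",cv2.resize(d["img"][50:180,185:315,::-1],None,fx=4,fy=4,interpolation=cv2.INTER_CUBIC))
E
```

```text
[   0    0   57   92 4512] [25. 45.]
[ 199   62  101  105 8305] [249. 114.]
[  12  157  104   81 6386] [ 63. 196.]
[ 370  171  109   99 8019] [424. 220.]
[545 192  15  52 542] [553. 219.]
[ 238  226   57   64 2863] [267. 259.]
[ 481  273   69   55 1026] [505. 292.]
j2 [471.3 149.3  66.8  41.1] [-0.1  0.5 -1.8  0.3  0.7  0.3 -1.1  0.1 -0.6 -0.3  1.3 -0.4]
  wrist only [433.6 189.1 -70.9  50.1] 0.0
j1 [ 476.1 -103.9   53.    34.8] [ 0.2 -0.1 -1.1  1.4  0.  -0.2 -0.7  0.6  0.3 -2.8 -0.2 -0.2]
  wrist only [ 470.8 -105.1   43.3   36.1] 0.0
j3 [ 596.2 -256.3   80.9   49.2] [ 0.5  0.5 -1.3  0.7  0.3 -0.5 -1.5  1.  -0.3 -1.   0.3 -0.3]
  wrist only [ 597.  -252.6   91.    45.8] 0.0
```

View pics/w1c.png

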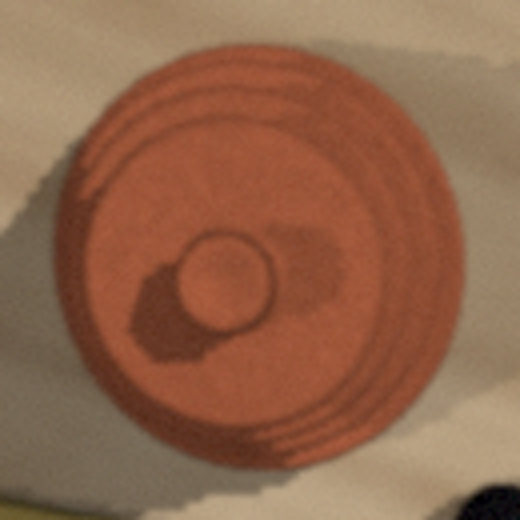

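The knob top is at about pixel (241,120) and the lid_1 disc centre at (243,117). The layers are slightly eccentric, as expected.

```bash
cat >> fit.py <<'E'
def ray(d,uv,z):
    "world point of a pixel on the plane at height z"
    v=d["R"].T@np.linalg.solve(d["mtx"],[uv[0],uv[1],1]); c=-d["R"].T@d["t"]
    return c+v*(z-c[2])/v[2]
E
python3 - <<'E'
from fit import *
D=[pickle.load(open(f"pics/{n}.pkl","rb")) for n in("scene0","side0","w1")]
print(ray(D[2],(241.1,119.9),116).round(1),ray(D[2],(243.1,117.4),100).round(1))
bs=[(283,183,51,54),(292,190,59,65),(199,62,101,105)]
def f(p):
    x,y,r=p; o=[]
    for d,b in zip(D,bs):
        P=np.r_[circ(x,y,0,r-15),circ(x,y,18,r),circ(x,y,25,r),circ(x,y,116,11),circ(x,y,100,r-24),circ(x,y,93,r-24)]
        o.append(bb(proj(d,P))-np.array([b[0]-.5,b[1]-.5,b[0]+b[2]-.5,b[1]+b[3]-.5]))
    return np.ravel(o)
s=least_squares(f,[630,-26,60],loss="soft_l1"); print(s.x.round(1),f(s.x).round(1))
# knob top centre predicted in scene/side for height check
for d in D[:2]: print(proj(d,ray(D[2],(241.1,119.9),116)).round(1))
cv2.imwrite("pics/sc.png",np.hstack([cv2.resize(D[i]["img"][y:y+70,x:x+70,::-1],None,fx=5,fy=5,interpolation=cv2.INTER_CUBIC) for i,x,y in((0,275,175),(1,288,183))]))
E
```

```text
[636.4 -28.2 116. ] [637.6 -27.5 100. ]
[634.  -26.3  58. ] [-0.2 -0.8 -1.2 -0.   0.  -2.2  0.1 -0.2  0.3  0.1  0.5  0. ]
[[310.9 188.6]]
[[325.3 189.9]]
```

View pics/sc.png

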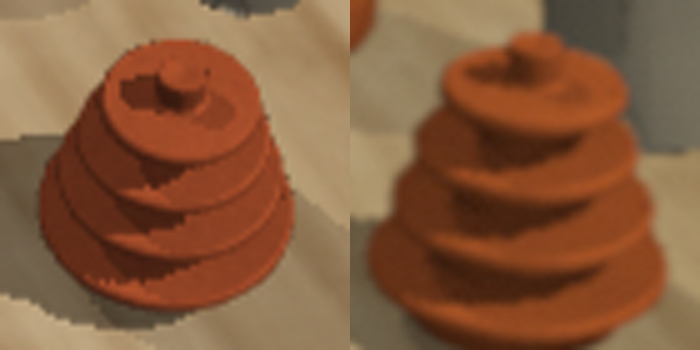

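```bash
python3 go.py 636.5 -28 150 636.5 -28 102
```

```text
at [590.1 -88.6 259.3] [-1.7995e+02  9.0000e-02  2.0450e+01] t 1.65 gap 85.4
(636.5, -28.0, 150.0) -> [ 6.48 -4.04 10.92]
(636.5, -28.0, 102.0) -> [ 6.49 -4.04 15.72]
```

```bash
python3 -m handwheel '{"series": [[[3.2,-2,4,0,0,0,0.5],[6.5,-4.1,8,0,0,0,0.5],[6.5,-4.1,11,0,0,0,0.5],[6.5,-4.1,11,0,0,0,0.5],[6.5,-4.1,11,0,0,0,0.5],[6.5,-4.1,11,0,0,0,0.5]]]}' 20; python3 go.py 636.5 -28 102
python3 - <<'E'
from bench import eyes
import cv2,pickle
d=eyes.snapshot("wrist"); pickle.dump(d,open("pics/w2.pkl","wb")); cv2.imwrite("pics/w2.png",d["img"][...,::-1])
E
```

```text
time: 2.4
tool_pos: [637.7, -30.3, 152.9]
tcp_rot: [179.9, -0.2, 20.2]
ft_force: [-0.3, -0.5, 0.3]
finger_gap: 42.8
grip_force: 0.0
at [637.7 -30.3 152.9] [179.9   -0.18  20.21] t 2.4 gap 42.8
(636.5, -28.0, 102.0) -> [-0.05 -0.26  5.09]
```

View pics/w2.png

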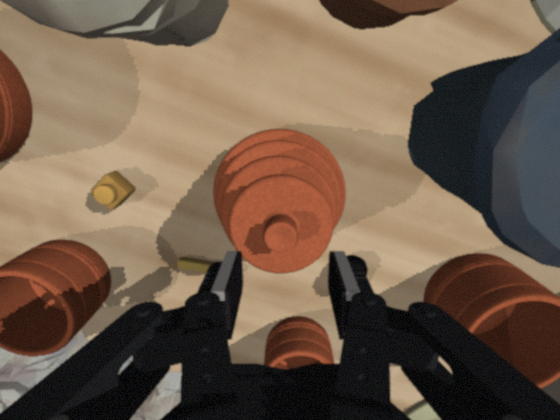

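The knob is at (281,231), nearly centred between the fingertips (237 to 333).

Run:
```python
from fit import *
d=pickle.load(open("pics/w2.pkl","rb")); print(ray(d,(280.5,230.5),116).round(1))
# knob outline check: circle of 11 at 116
from go import go
k=ray(d,(280.5,230.5),116); go((k[0],k[1],102),(k[0],k[1],160))
```

```text
[640.  -26.3 116. ]
at [637.6 -30.1 152.7] [ 1.7991e+02 -1.7000e-01  2.0220e+01] t 2.45 gap 42.3
(np.float64(640.0141994041962), np.float64(-26.295171448474882), 102) -> [ 0.34 -0.28  5.07]
(np.float64(640.0141994041962), np.float64(-26.295171448474882), 160) -> [ 0.36 -0.27 -0.73]
```

```bash
python3 -m handwheel '{"series": [[[0.2,-0.3,2,0,0,0,0.5],[0.2,-0.3,4,0,0,0,0.5],[0.2,-0.3,4.7,0,0,0,0.45],[0.2,-0.3,5,0,0,0,0.45],[0.2,-0.3,5,0,0,0,0.45]]]}' 20; python3 -m handwheel '{"series": [[[0,0,0,0,0,0,0.2],[0,0,0,0,0,0,0.1],[0,0,0,0,0,0,0.1],[0,0,0,0,0,0,0.1]]]}' 30
python3 - <<'E'
from bench import eyes
import cv2,pickle
d=eyes.snapshot("wrist"); pickle.dump(d,open("pics/w3.pkl","wb")); 
s=eyes.snapshot("side"); cv2.imwrite("pics/w3.png",__import__("numpy").hstack([d["img"][130:400,150:430,::-1],cv2.resize(s["img"][150:285,250:390,::-1],None,fx=2,fy=2)]))
E
```

```text
time: 3.08
tool_pos: [637.5, -25.8, 100.3]
tcp_rot: [180.0, -0.0, 20.3]
ft_force: [0.2, -0.0, -0.2]
finger_gap: 38.3
grip_force: 0.0
time: 3.58
tool_pos: [637.8, -25.8, 100.8]
tcp_rot: [180.0, -0.0, 20.3]
ft_force: [0.3, 0.6, 2.5]
finger_gap: 20.5
grip_force: 29.3
```

View pics/w3.png

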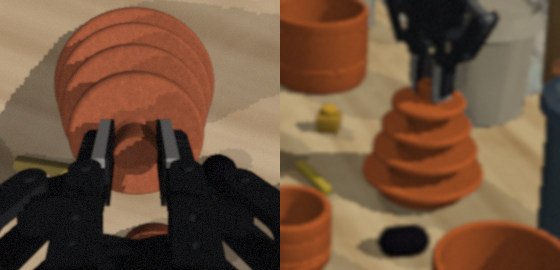

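Lid_1's knob is gripped (gap 20.5, 29 N). I'll refine the jar positions with a rim overlay on the first wrist view.

Run:
```python
from fit import *
D={n:pickle.load(open(f"pics/{n}.pkl","rb")) for n in("w1","w2","scene0")}
J={1:(476.5,-103.5,56,36,29),2:(472,149.7,68,44,37),3:(597,-255.5,80,52,45)}
tiles=[]
for n,k,x0,y0 in(("w1",1,225,215),("w1",2,5,145),("w1",3,365,160),("scene0",1,210,210),("scene0",2,160,140),("scene0",3,300,240)):
    d=D[n]; c=cv2.resize(d["img"][y0:y0+120,x0:x0+120,::-1],(360,360) if 0 else (260,260),interpolation=cv2.INTER_CUBIC); f=260/120
    x,y,h,r,ri=J[k]
    for rr,z in((r,h),(ri,h),(r,0)):
        p=((proj(d,circ(x,y,z,rr))-(x0,y0)+.5)*f).astype(np.int32); cv2.polylines(c,[p],True,(255,255,0) if z else (0,255,0),1)
    tiles.append(c)
cv2.imwrite("pics/ov.png",np.vstack([np.hstack(tiles[:3]),np.hstack(tiles[3:])]))
```

```text
(no output)
```

View pics/ov.png

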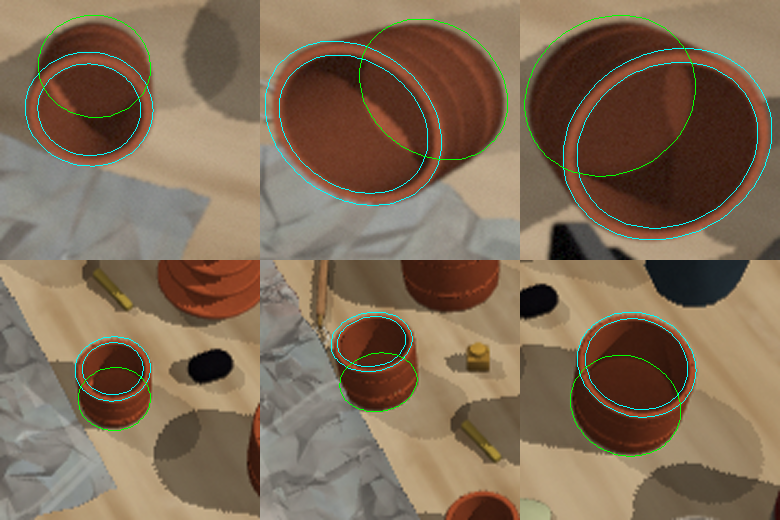

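```bash
python3 -m handwheel '{"series": [[[0,0,-0.7,0,0,0,0.1],[0,0,-2,0,0,0,0.1],[0,0,-4.5,0,0,0,0.1],[0,0,-6,0,0,0,0.1],[0,0,-6,0,0,0,0.1]]]}'; python3 go.py 476 -103 160 476 -103 90
```

```text
time: 4.3
tool_pos: [638.7, -25.9, 162.5]
tcp_rot: [179.9, -0.2, 20.3]
ft_force: [-0.1, 0.4, -1.6]
finger_gap: 20.3
grip_force: 29.4
at [638.7 -25.9 162.5] [179.9   -0.18  20.27] t 4.3 gap 20.3
(476.0, -103.0, 160.0) -> [-17.93   1.6    0.2 ]
(476.0, -103.0, 90.0) -> [-17.95   1.58   7.2 ]
```

The overlays match the jar rims within about 1 px. I'll carry lid_1 over jar_1.

```bash
python3 -m handwheel '{"series": [[[-2.5,0.2,0,0,0,0,0.1],[-6,0.5,0,0,0,0,0.1],[-9.5,0.8,0,0,0,0,0.1],[-13,1.2,0,0,0,0,0.1],[-16,1.4,1,0,0,0,0.1],[-17.9,1.6,3,0,0,0,0.1],[-17.9,1.6,5.5,0,0,0,0.1],[-17.9,1.6,5.5,0,0,0,0.1],[-17.9,1.6,5.5,0,0,0,0.1]]]}'
python3 - <<'E'
from bench import eyes
from fit import *
from go import go
go((476,-103,70),(476,-103,65))
a=eyes.snapshot("scene"); b=eyes.snapshot("side")
pickle.dump((a,b),open("pics/p1.pkl","wb"))
cv2.imwrite("pics/p1.png",np.hstack([cv2.resize(a["img"][200:300,210:310,::-1],None,fx=4,fy=4),cv2.resize(b["img"][200:300,205:305,::-1],None,fx=4,fy=4)]))
E
```

```text
time: 5.42
tool_pos: [475.3, -102.7, 105.7]
tcp_rot: [-180.0, 0.0, 20.3]
ft_force: [-0.1, -0.2, -0.2]
finger_gap: 20.7
grip_force: 29.4
at [ 475.3 -102.7  105.7] [-180.      0.     20.28] t 5.42 gap 20.7
(476, -103, 70) -> [0.06 0.05 3.57]
(476, -103, 65) -> [0.06 0.05 4.07]
```

View pics/p1.png

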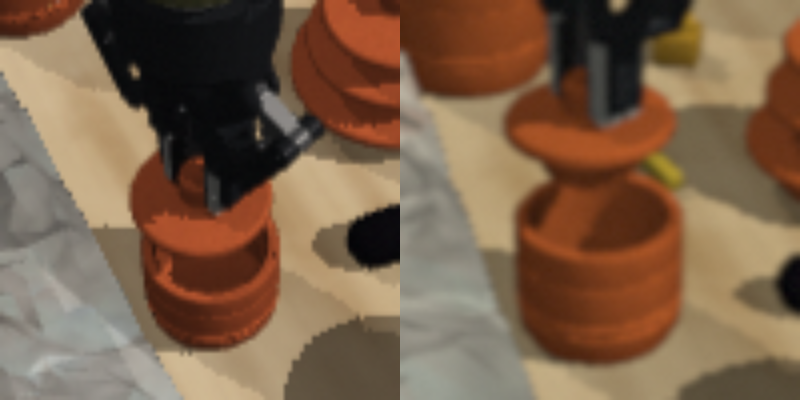

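Run:
```python
from fit import *
D=pickle.load(open("pics/p1.pkl","rb"))
def ctr(z,r,us):
    # xy whose circle's column-extent centres match in both views
    f=lambda p:[bb(proj(d,circ(p[0],p[1],z,r)))[[0,2]].mean()-u for d,u in zip(D,us)]
    return least_squares(f,[476,-103]).x.round(1)
print("lid",ctr(101.5,35.5,(259.9,252.3)),"jar",ctr(53,36,(262.25,254.6)))
for q in((475.3,-102.7),): print([bb(proj(d,circ(*q,101.5,35.5))).round(1) for d in D])
```

```text
lid [ 473.4 -105. ] jar [ 476.  -107.4]
[array([242.4, 232.5, 278.1, 262.4]), array([231.4, 217.6, 274.7, 238.9])]
```

```bash
python3 -m handwheel '{"series": [[[0.1,0.15,1,0,0,0,0.1],[0.1,0.15,2,0,0,0,0.1],[0.1,0.15,3,0,0,0,0.1],[0.1,0.15,3.6,0,0,0,0.1],[0.1,0.15,3.9,0,0,0,0.1],[0.1,0.15,3.9,0,0,0,0.1]]]}'; python3 go.py 476.8 -104 64
```

```text
time: 6.28
tool_pos: [476.4, -103.8, 66.1]
tcp_rot: [-180.0, 0.0, 20.3]
ft_force: [-0.5, -0.5, -1.0]
finger_gap: 20.4
grip_force: 29.5
at [ 476.4 -103.8   66.1] [-1.7999e+02  1.0000e-02  2.0270e+01] t 6.28 gap 20.4
(476.8, -104.0, 64.0) -> [0.03 0.03 0.21]
```

```bash
python3 -m handwheel '{"series": [[[0,0,0.1,0,0,0,0.1],[0,0,0.2,0,0,0,0.1],[0,0,0.25,0,0,0,0.1],[0,0,0.25,0,0,0,0.1]]]}'
```

```text
time: 6.78
tool_pos: [477.1, -103.9, 64.7]
tcp_rot: [180.0, -0.1, 20.3]
ft_force: [-0.6, 0.8, 5.5]
finger_gap: 20.6
grip_force: 30.0
```

Contact is at the expected height, so I'll release, lift off and look.

```bash
python3 -m handwheel '{"series": [[[0,0,0,0,0,0,0.3],[0,0,0,0,0,0,0.5],[0,0,-1,0,0,0,0.5],[0,0,-3,0,0,0,0.5],[0,0,-7,0,0,0,0.5],[1,0,-12,0,0,0,0.5],[4,0,-16,0,0,0,0.5],[7,-0.5,-16,0,0,0,0.5],[10,-0.9,-16,0,0,0,0.5],[10,-0.9,-16,0,0,0,0.5]]]}'
python3 - <<'E'
from bench import eyes
from fit import *
from go import go
go()
a=eyes.snapshot("side"); b=eyes.snapshot("wrist"); pickle.dump(b,open("pics/w4.pkl","wb"))
cv2.imwrite("pics/p2.png",np.hstack([b["img"][...,::-1],cv2.resize(a["img"][180:320,200:280,::-1],(240,420))]))
E
```

```text
time: 8.02
tool_pos: [568.2, -59.9, 224.1]
tcp_rot: [-180.0, -0.0, 20.4]
ft_force: [-0.2, -0.5, -0.3]
finger_gap: 42.6
grip_force: 0.0
at [568.2 -59.9 224.1] [-1.800e+02 -2.000e-02  2.036e+01] t 8.03 gap 42.6
```

View pics/p2.png

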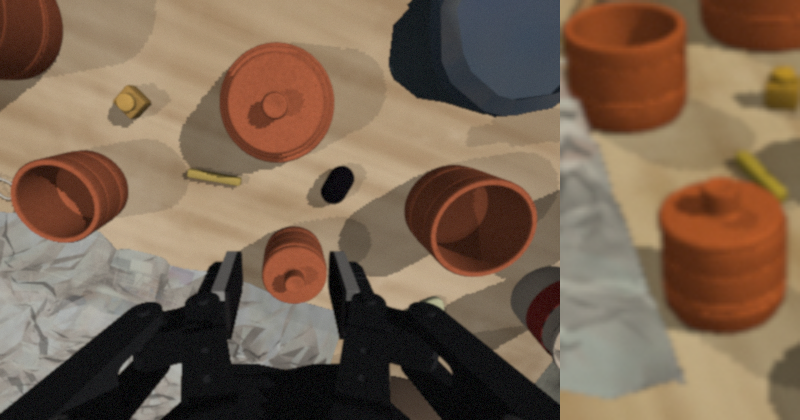

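Lid_1 is seated level on jar_1. The lid_2 knob is at about (275,104) in the wrist view.

```bash
cat >> fit.py <<'E'
def knob(d,xy,z):
    "knob top centre near xy at height z: Hough circle on an enlarged crop"
    u=proj(d,[*xy,z])[0]; k=6; x0,y0=(u-25).astype(int); g=cv2.resize(cv2.cvtColor(d["img"],cv2.COLOR_RGB2GRAY)[y0:y0+50,x0:x0+50],None,fx=k,fy=k,interpolation=cv2.INTER_CUBIC)
    dist=(d["R"]@np.r_[xy,z]+d["t"])[2]; R=11*d["mtx"][0,0]/dist*k
    c=cv2.HoughCircles(cv2.GaussianBlur(g,(0,0),3),cv2.HOUGH_GRADIENT,1,60,param1=60,param2=12,minRadius=int(R*.85),maxRadius=int(R*1.15))
    for q in (c[0][:3] if c is not None else []):
        p=q[:2]/k+(x0,y0)-.4; print("knob px",p.round(1),"r/R",round(q[2]/R,2),"xy",ray(d,p,z)[:2].round(1))
E
python3 - <<'E'
from fit import *
d=pickle.load(open("pics/w4.pkl","rb")); print(ray(d,(275,104),91).round(1)); knob(d,(637,-28),91)
d=pickle.load(open("pics/w1.pkl","rb")); knob(d,(637,-28),116)
E
python3 go.py 637 -27 130 637 -27 76
```

```text
[636.  -25.8  91. ]
at [566.8 -60.8 223.9] [-1.7999e+02  4.0000e-02  2.0300e+01] t 8.12 gap 42.6
(637.0, -27.0, 130.0) -> [ 7.76 -0.73  9.38]
(637.0, -27.0, 76.0) -> [ 7.76 -0.73 14.78]
```

```bash
python3 -m handwheel '{"series": [[[4,-0.4,4,0,0,0,0.5],[7.7,-0.8,8,0,0,0,0.5],[7.7,-0.8,10.5,0,0,0,0.5],[7.7,-0.8,12.5,0,0,0,0.45],[7.7,-0.8,13.8,0,0,0,0.45],[7.7,-0.8,14.6,0,0,0,0.45],[7.7,-0.8,14.6,0,0,0,0.45],[7.7,-0.8,14.6,0,0,0,0.1],[7.7,-0.8,14.6,0,0,0,0.1],[7.7,-0.8,14.6,0,0,0,0.1],[7.7,-0.8,14.6,0,0,0,0.1]]]}' 30
```

```text
time: 9.5
tool_pos: [637.4, -26.7, 78.7]
tcp_rot: [179.9, -0.1, 20.3]
ft_force: [1.5, -0.6, 5.0]
finger_gap: 20.1
grip_force: 29.6
```

```bash
python3 -m handwheel '{"series": [[[0,0,-0.7,0,0,0,0.1],[0,0,-2,0,0,0,0.1],[0,0,-4.5,0,0,0,0.1],[0,0,-7,0,0,0,0.1],[0,0,-7,0,0,0,0.1],[0,0,-7,0,0,0,0.1]]]}'; python3 go.py 472 149.7 148 472 149.7 120
```

```text
time: 10.25
tool_pos: [636.2, -26.5, 147.0]
tcp_rot: [-180.0, 0.0, 20.3]
ft_force: [-0.1, -0.5, -1.9]
finger_gap: 20.4
grip_force: 29.4
at [636.2 -26.5 147. ] [-1.7997e+02  5.0000e-02  2.0270e+01] t 10.25 gap 20.4
(472.0, 149.7, 148.0) -> [ -9.3  -22.21  -0.08]
(472.0, 149.7, 120.0) -> [ -9.3  -22.21   2.72]
```

```bash
python3 -m handwheel '{"series": [[[-1,-2.4,0,0,0,0,0.1],[-2.5,-6,0,0,0,0,0.1],[-4,-9.6,0,0,0,0,0.1],[-5.5,-13.2,0,0,0,0,0.1],[-7,-16.8,0,0,0,0,0.1],[-8.4,-20,0,0,0,0,0.1],[-9.3,-22.2,0,0,0,0,0.1],[-9.3,-22.2,2,0,0,0,0.1],[-9.3,-22.2,3.2,0,0,0,0.1],[-9.3,-22.2,3.2,0,0,0,0.1],[-9.3,-22.2,3.2,0,0,0,0.1]]]}'
python3 - <<'E'
from bench import eyes
from fit import *
from go import go
go((472,149.7,77))
a=eyes.snapshot("scene"); b=eyes.snapshot("side")
pickle.dump((a,b),open("pics/p3.pkl","wb"))
for d in (a,b):
    for s,c in blobs(d["img"])[0]: print(s)
    print([bb(proj(d,circ(472,149.7,z,r))).round(1) for z,r in((112,43.5),(68,44))])
cv2.imwrite("pics/p3.png",np.hstack([cv2.resize(a["img"][130:230,160:260,::-1],None,fx=4,fy=4),cv2.resize(b["img"][135:235,170:270,::-1],None,fx=4,fy=4)]))
E
```

```text
time: 11.62
tool_pos: [472.7, 149.2, 115.9]
tcp_rot: [-180.0, 0.0, 20.2]
ft_force: [-0.1, -0.3, -1.4]
finger_gap: 20.4
grip_force: 29.5
at [472.7 149.2 115.9] [-1.800e+02  1.000e-02  2.024e+01] t 11.62 gap 20.4
(472, 149.7, 77) -> [-0.05 -0.07  3.89]
[216  54  22  44 342]
[ 223  108   47   56 2139]
[ 358  147   53   50 1171]
[ 191  155   42   54 1661]
[ 283  191   51   46 1816]
[529 197  31  33 533]
[542 210  18  32 316]
[ 245  246   35   41 1184]
[ 324  265   57   64 2768]
[array([189.7, 150.5, 227.9, 177.8]), array([192.3, 163.6, 229.8, 191. ])]
[ 245  116   49   81 2375]
[ 200  160   42   64 2040]
[ 292  210   59   45 2036]
[ 233  239   42   52 1833]
[ 325  261   74   83 5114]
[ 449  350   87   66 1473]
[array([198.8, 160.3, 240.3, 175.6]), array([200. , 178.7, 241.1, 195.3])]
```

View pics/p3.png

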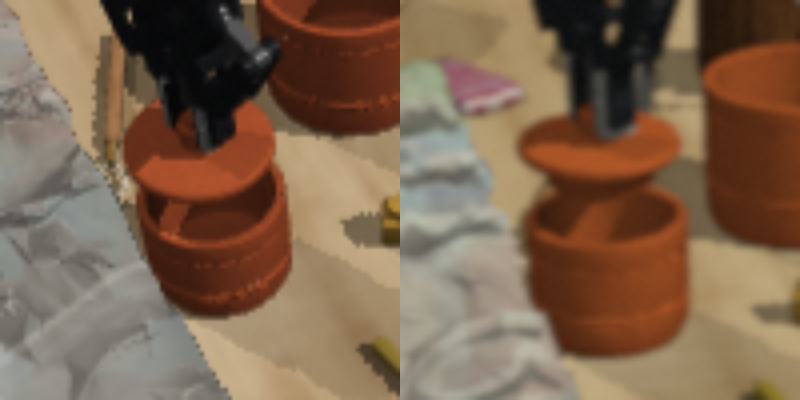

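The lid hangs about 1 px left of the jar in both views (lid 210/jar 213.5 in scene, 220/221.75 in side). I'll shift about 1.5 mm and lower.

```bash
python3 -m handwheel '{"series": [[[0.1,0.1,1,0,0,0,0.1],[0.1,0.1,2,0,0,0,0.1],[0.1,0.1,3,0,0,0,0.1],[0.1,0.1,3.5,0,0,0,0.1],[0.1,0.1,3.8,0,0,0,0.1],[0.1,0.1,3.8,0,0,0,0.1]]]}'; python3 -m handwheel '{"series": [[[0,0,0.1,0,0,0,0.1],[0,0,0.1,0,0,0,0.1]]]}'
```

```text
time: 12.48
tool_pos: [474.5, 149.1, 79.4]
tcp_rot: [180.0, -0.1, 20.3]
ft_force: [-6.2, -1.5, 12.4]
finger_gap: 20.4
grip_force: 30.7
time: 12.72
tool_pos: [474.8, 149.2, 79.4]
tcp_rot: [180.0, -0.1, 20.3]
ft_force: [-10.1, -2.0, 21.0]
finger_gap: 20.5
grip_force: 31.5
```

The sideways force (−x) shows the lid is a little too far in +x. I'll back off, shift −2 mm and re-seat.

```bash
python3 -m handwheel '{"series": [[[0,0,-0.3,0,0,0,0.1],[-0.2,-0.1,-0.3,0,0,0,0.1],[-0.2,-0.1,-0.3,0,0,0,0.1]]]}'; python3 -m handwheel '{"series": [[[0,0,0.15,0,0,0,0.1],[0,0,0.25,0,0,0,0.1],[0,0,0.25,0,0,0,0.1]]]}'
```

```text
time: 13.1
tool_pos: [471.6, 149.1, 79.7]
tcp_rot: [180.0, -0.0, 20.3]
ft_force: [-0.1, 0.3, 0.9]
finger_gap: 20.4
grip_force: 29.7
time: 13.48
tool_pos: [472.6, 149.4, 79.2]
tcp_rot: [180.0, -0.1, 20.3]
ft_force: [-4.2, -0.5, 16.8]
finger_gap: 20.6
grip_force: 31.0
```

```bash
python3 -m handwheel '{"series": [[[0,0,-0.1,0,0,0,0.1],[0,0,-0.1,0,0,0,0.3],[0,0,-0.1,0,0,0,0.5],[0,0,-1,0,0,0,0.5],[0,0,-3,0,0,0,0.5],[0,0,-7,0,0,0,0.5],[0,0,-11,0,0,0,0.5],[3,4,-14,0,0,0,0.5],[5,9,-14,0,0,0,0.5],[6,14,-14,0,0,0,0.5],[6,14,-14,0,0,0,0.5],[6,14,-14,0,0,0,0.5]]]}'
python3 - <<'E'
from bench import eyes
from fit import *
from go import go
go()
a=eyes.snapshot("side"); b=eyes.snapshot("wrist"); pickle.dump(b,open("pics/w5.pkl","wb"));pickle.dump(a,open("pics/s5.pkl","wb"))
cv2.imwrite("pics/p4.png",np.hstack([b["img"][...,::-1],cv2.resize(a["img"][160:300,195:275,::-1],(240,420))]))
E
```

```text
time: 14.98
tool_pos: [576.1, 38.7, 217.3]
tcp_rot: [-180.0, 0.0, 20.2]
ft_force: [-0.1, 0.5, 0.0]
finger_gap: 42.8
grip_force: 0.0
at [576.1  38.7 217.3] [-1.7996e+02  2.0000e-02  2.0230e+01] t 14.97 gap 42.8
```

View pics/p4.png

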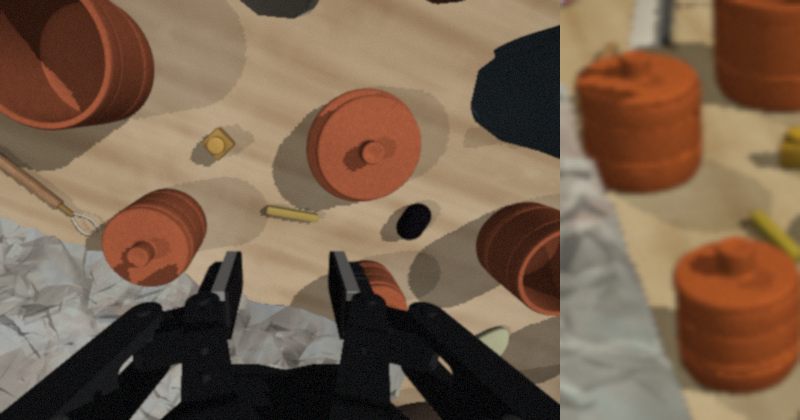

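Lid_2 is seated level. The lid_3 knob is at (373,152), and jar_4 is partly visible at top left (right edge about 153, bottom about 128).

Run:
```python
from fit import *
from go import go
w=pickle.load(open("pics/w5.pkl","rb")); k=ray(w,(373,152),66); print(k.round(1)); print("w4 style check lid_2 knob on jar_2",ray(w,(139,252),91).round(1))
D=[pickle.load(open(f"pics/{n}0.pkl","rb")) for n in("scene","side")]+[w]
bl=[s for s,c in blobs(w["img"])[0] if s[0]==0 and s[1]==0][0]; print(bl)
B=[np.array([222.5,107.5,269.5,163.5]),np.array([244.5,147,293.5,196.5]),np.array([0,0,bl[2]-.5,bl[3]-.5])]
U=[[0,1,2,3],[0,2,3],[2,3]]
def f(p): return np.concatenate([(bb(proj(d,np.r_[circ(p[0],p[1],0,60),circ(p[0],p[1],92,60)]))-b)[u] for d,b,u in zip(D,B,U)])
s=least_squares(f,[617,259],loss="soft_l1"); print("j4",s.x.round(1),f(s.x).round(1))
go((k[0],k[1],110),(k[0],k[1],51.5))
```

```text
[635.7 -25.1  66. ]
w4 style check lid_2 knob on jar_2 [475.8 148.7  91. ]
[    0     0   153   130 17460]
j4 [616.9 265.7] [-1.4 -0.9 -0.9  0.1 -0.3 -0.3  0.1  0.8 -0.5]
at [575.9  39.5 217.4] [-1.7998e+02  1.0000e-02  2.0330e+01] t 15.07 gap 42.7
(np.float64(635.7349248917247), np.float64(-25.089740362178475), 110) -> [ 3.37  8.14 10.74]
(np.float64(635.7349248917247), np.float64(-25.089740362178475), 51.5) -> [ 3.37  8.15 16.59]
```

```bash
python3 -m handwheel '{"series": [[[1.7,4,3,0,0,0,0.5],[3.4,8.1,7,0,0,0,0.5],[3.4,8.2,10.5,0,0,0,0.5],[3.4,8.2,13,0,0,0,0.45],[3.4,8.2,15.3,0,0,0,0.45],[3.4,8.2,16.4,0,0,0,0.45],[3.4,8.2,16.4,0,0,0,0.45],[3.4,8.2,16.4,0,0,0,0.1],[3.4,8.2,16.4,0,0,0,0.1],[3.4,8.2,16.4,0,0,0,0.1],[3.4,8.2,16.4,0,0,0,0.1]]]}' 35
```

```text
time: 16.45
tool_pos: [637.7, -26.7, 54.6]
tcp_rot: [179.9, -0.1, 20.3]
ft_force: [-0.1, 1.1, 4.9]
finger_gap: 20.3
grip_force: 34.6
```

```bash
python3 -m handwheel '{"series": [[[0,0,-0.7,0,0,0,0.1],[0,0,-2,0,0,0,0.1],[0,0,-5,0,0,0,0.1],[0,0,-9,0,0,0,0.1],[0,0,-11,0,0,0,0.1],[0,0,-11,0,0,0,0.1]]]}'; python3 go.py 597 -255.5 163 597 -255.5 130
```

```text
time: 17.2
tool_pos: [638.0, -26.8, 165.5]
tcp_rot: [179.9, -0.2, 20.3]
ft_force: [0.2, 0.2, -2.0]
finger_gap: 20.3
grip_force: 34.3
at [638.  -26.8 165.5] [179.9   -0.2   20.27] t 17.2 gap 20.3
(597.0, -255.5, 163.0) -> [-11.77  20.04   0.25]
(597.0, -255.5, 130.0) -> [-11.78  20.03   3.55]
```

```bash
python3 -m handwheel '{"series": [[[-1.5,2.2,0,0,0,0,0.1],[-3.5,5.6,0,0,0,0,0.1],[-5.5,9.2,0,0,0,0,0.1],[-7.6,12.8,0,0,0,0,0.1],[-9.6,16.2,0,0,0,0,0.1],[-11,18.8,0,0,0,0,0.1],[-11.7,20,1,0,0,0,0.1],[-11.7,20,2.5,0,0,0,0.1],[-11.7,20,3.5,0,0,0,0.1],[-11.7,20,3.5,0,0,0,0.1],[-11.7,20,3.5,0,0,0,0.1]]]}'
cat > chk.py <<'E'
import sys
from bench import eyes
from fit import *
from go import go
from bench import status
x,y,zr,rj,rl,zd=map(float,sys.argv[1:])   # jar xy, rim height, jar r, lid r, lid-disc mid height
go((x,y,zr+11))
a=eyes.snapshot("scene"); b=eyes.snapshot("side"); t=[]
for d in(a,b):
    u=proj(d,[x,y,zr])[0].astype(int)-(65,85); k=3
    c=cv2.resize(d["img"][u[1]:u[1]+130,u[0]:u[0]+130,::-1],None,fx=k,fy=k,interpolation=cv2.INTER_CUBIC)
    for z,rr in((zr,rj),(zd,rl),(0,rj)):
        cv2.polylines(c,[((proj(d,circ(x,y,z,rr))-u+.5)*k).astype(np.int32)],True,(255,255,0) if z else (0,255,0),1)
    t.append(c)
cv2.imwrite(f"pics/chk{int(rj)}.png",np.hstack(t))
E
python3 chk.py 597 -255.5 80 52 51.5 124
```

```text
time: 18.58
tool_pos: [596.6, -254.0, 128.6]
tcp_rot: [180.0, -0.0, 20.3]
ft_force: [1.3, -0.7, -1.1]
finger_gap: 19.8
grip_force: 34.4
at [ 596.6 -254.   128.6] [ 1.7999e+02 -2.0000e-02  2.0330e+01] t 18.57 gap 19.8
(597.0, -255.5, 91.0) -> [-0.02  0.16  3.76]
```

View pics/chk52.png

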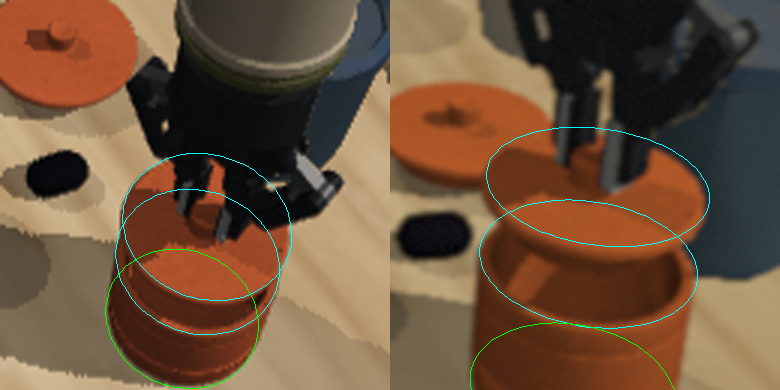

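The overlay shows the lid about 2 mm left of the jar axis in the scene view and aligned in the side view. That is well within the capture range, so I'll make a small correction and lower.

```bash
python3 -m handwheel '{"series": [[[0.05,0.15,1,0,0,0,0.1],[0.05,0.15,2,0,0,0,0.1],[0.05,0.15,2.8,0,0,0,0.1],[0.05,0.15,3.3,0,0,0,0.1],[0.05,0.15,3.6,0,0,0,0.1],[0.05,0.15,3.6,0,0,0,0.1]]]}'
```

```text
time: 19.42
tool_pos: [597.3, -256.1, 92.5]
tcp_rot: [180.0, -0.0, 20.3]
ft_force: [-1.0, 0.6, -1.0]
finger_gap: 19.7
grip_force: 34.4
```

```bash
python3 -m handwheel '{"series": [[[0,0,0.1,0,0,0,0.1],[0,0,0.15,0,0,0,0.1],[0,0,0.15,0,0,0,0.1]]]}'
```

```text
time: 19.8
tool_pos: [597.8, -256.2, 91.9]
tcp_rot: [179.9, -0.1, 20.3]
ft_force: [-0.9, 1.0, 5.6]
finger_gap: 20.0
grip_force: 35.0
```

```bash
python3 -m handwheel '{"series": [[[0,0,-0.05,0,0,0,0.1],[0,0,-0.05,0,0,0,0.3],[0,0,-0.05,0,0,0,0.5],[0,0,-1,0,0,0,0.5],[0,0,-3,0,0,0,0.5],[0,0,-7,0,0,0,0.5],[0,0,-12,0,0,0,0.5],[1,-4,-16,0,0,0,0.5],[2.2,-9.5,-18,0,0,0,0.5],[3.4,-15,-18,0,0,0,0.5],[4.7,-20.5,-18,0,0,0,0.5],[6,-26,-18,0,0,0,0.5]]]}'; python3 -m handwheel '{"series": [[[1.2,-5,0,0,0,0,0.5],[2,-8.4,0,0,0,0,0.5],[2,-8.4,0,0,0,0,0.5],[2,-8.4,0,0,0,0,0.5],[2,-8.4,0,0,0,0,0.5]]]}'
cat > fit4.py <<'E'
from fit import *
from bench import eyes
from go import go
go()
w=eyes.snapshot("wrist"); a=eyes.snapshot("scene"); b=eyes.snapshot("side")
pickle.dump((w,a,b),open("pics/q.pkl","wb"))
for n,d in zip(("wrist","scene","side"),(w,a,b)):
    print(n)
    for s,c in blobs(d["img"],500)[0]: print("  ",s,c.round())
print("pred j4",bb(proj(w,np.r_[circ(617,264,0,60),circ(617,264,92,60)])).round(),"lid4",bb(proj(w,np.r_[circ(636,-26,18,59.5),circ(636,-26,25,59.5)])).round())
E
python3 fit4.py
```

```text
time: 21.3
tool_pos: [563.2, 10.4, 273.1]
tcp_rot: [179.9, -0.1, 20.3]
ft_force: [1.1, 1.2, -0.3]
finger_gap: 42.6
grip_force: 0.0
time: 21.92
tool_pos: [553.3, 93.3, 271.3]
tcp_rot: [180.0, -0.0, 20.2]
ft_force: [-0.5, -0.2, -0.7]
finger_gap: 42.6
grip_force: 0.0
at [553.3  93.3 271.3] [ 1.7998e+02 -3.0000e-02  2.0190e+01] t 21.93 gap 42.6
wrist
   [   76     0   144   122 14310] [146.  58.]
   [ 352   89   97   97 7351] [400. 137.]
   [ 178  177   80   81 4833] [219. 218.]
   [ 497  189   63   95 4272] [534. 230.]
   [ 373  241   64   65 3037] [404. 274.]
scene
   [ 223  108   47   56 2099] [247. 136.]
   [ 360  147   51   47 1141] [384. 167.]
   [ 193  164   40   45 1436] [213. 185.]
   [ 283  196   51   41 1648] [308. 216.]
   [529 197  31  33 511] [541. 211.]
   [ 245  246   35   41 1186] [262. 266.]
   [ 324  264   58   65 2916] [352. 296.]
side
   [ 245  130   49   67 2328] [269. 169.]
   [ 201  177   41   47 1631] [222. 199.]
   [ 291  220   60   35 1600] [321. 236.]
   [ 233  239   42   52 1829] [254. 264.]
   [ 325  257   75   87 5365] [360. 299.]
   [ 449  351   87   65 1472] [486. 397.]
pred j4 [ 70. -19. 220. 123.] lid4 [351.  85. 452. 186.]
```

Run:
```python
from fit import *
from go import go
w,a,b=pickle.load(open("pics/q.pkl","rb"))
E=lambda x,y,W,h:np.array([x-.5,y-.5,x+W-.5,y+h-.5])
f=lambda p:bb(proj(w,np.r_[circ(p[0],p[1],18,p[2]),circ(p[0],p[1],25,p[2])]))-E(352,89,97,97)
s=least_squares(f,[636,-26,59]); print("lid4",s.x.round(1),s.fun.round(1)); l=s.x
B=[E(76,0,144,122),E(223,108,47,56),E(245,147,49,50)];U=[[0,2,3],[0,1,2,3],[0,2,3]]
f=lambda p:np.concatenate([(bb(proj(d,np.r_[circ(p[0],p[1],0,60),circ(p[0],p[1],p[2],60)]))-q)[u] for d,q,u in zip((w,a,b),B,U)])
s=least_squares(f,[617,262,92],loss="soft_l1"); print("j4",s.x.round(1),f(s.x).round(1))
h=cv2.cvtColor(w["img"],cv2.COLOR_RGB2GRAY)
go((l[0],l[1],80),(l[0],l[1],27))
c=cv2.resize(w["img"][80:195,345:460,::-1],(420,420),interpolation=cv2.INTER_CUBIC)
e=cv2.resize(w["img"][0:140,70:230,::-1],(480,420),interpolation=cv2.INTER_CUBIC)[:, :370]
for z,r in((92,60),(92,53),(0,60)): cv2.polylines(e,[((proj(w,circ(617,264,z,r))-(70,0)+.5)*3).astype(np.int32)],True,(255,255,0),1)
cv2.imwrite("pics/last.png",np.hstack([c,e]))
```

```text
lid4 [633.9 -25.3  57.6] [-0.1  0.1  0.1 -0.1]
j4 [617.7 264.6  84.2] [-0.4  0.5 -0.3 -0.6  1.6 -0.4  0.2  0.3  0.1  0.2]
at [553.2  93.5 270.9] [179.99   0.    20.19] t 22.07 gap 42.8
(np.float64(633.9225226874913), np.float64(-25.335432623571855), 80) -> [ 3.48 13.94 19.09]
(np.float64(633.9225226874913), np.float64(-25.335432623571855), 27) -> [ 3.48 13.94 24.39]
```

View pics/last.png

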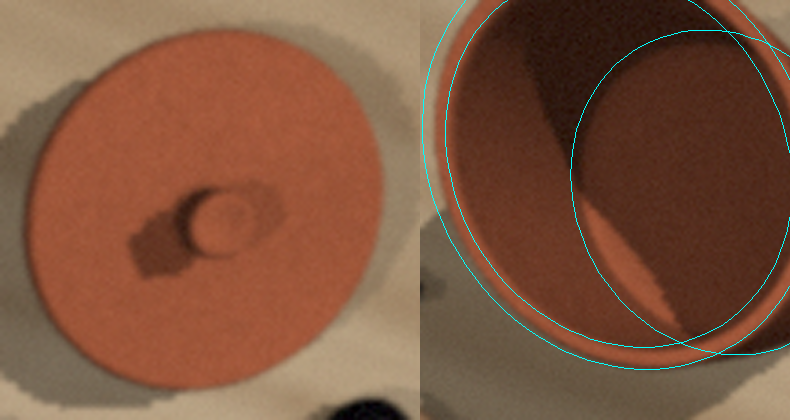

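Left: the lid_4 knob is centred on its disc, at about wrist pixel (405,141). Right: the jar_4 rim lies about 5 px right of the overlay, so jar_4's y is more like 260–263. I'll fetch lid_4.

```bash
python3 -m handwheel '{"series": [[[1.2,4.7,4,0,0,0,0.5],[2.4,9.3,8,0,0,0,0.5],[3.5,13.9,12,0,0,0,0.5],[3.5,13.9,17,0,0,0,0.5],[3.5,13.9,20.5,0,0,0,0.45],[3.5,13.9,22.8,0,0,0,0.45],[3.5,13.9,24,0,0,0,0.45],[3.5,13.9,24.2,0,0,0,0.45],[3.5,13.9,24.2,0,0,0,0.1],[3.5,13.9,24.2,0,0,0,0.1],[3.5,13.9,24.2,0,0,0,0.1],[3.5,13.9,24.2,0,0,0,0.1]]]}' 40
python3 - <<'E'
from fit import *
w=pickle.load(open("pics/q.pkl","rb"))[0]; print(ray(w,(405.4,140.7),41).round(1))
f=lambda p:(bb(proj(w,circ(p[0],p[1],92,60)))-[75.5,0,0,121.6])[[0,3]]
print(least_squares(f,[617,262]).x.round(1))
E
```

```text
time: 23.58
tool_pos: [635.0, -24.0, 30.0]
tcp_rot: [179.9, -0.1, 20.3]
ft_force: [0.9, -0.3, 3.9]
finger_gap: 19.7
grip_force: 39.5
[634.2 -25.6  41. ]
[619.7 259.6]
```

```bash
python3 -m handwheel '{"series": [[[0,0,-0.7,0,0,0,0.1],[0,0,-2,0,0,0,0.1],[0,0,-5,0,0,0,0.1],[0,0,-9,0,0,0,0.1],[0,0,-12.5,0,0,0,0.1],[0,0,-14,0,0,0,0.1],[0,0,-14,0,0,0,0.1]]]}'; python3 go.py 618.5 262 170 618.5 262 138
```

```text
time: 24.45
tool_pos: [634.7, -23.8, 170.0]
tcp_rot: [179.9, -0.1, 20.3]
ft_force: [0.2, 1.2, -1.8]
finger_gap: 20.0
grip_force: 39.3
at [634.7 -23.8 170. ] [ 1.7995e+02 -1.1000e-01  2.0280e+01] t 24.45 gap 20.0
(618.5, 262.0, 170.0) -> [ 8.390e+00 -2.737e+01 -1.000e-02]
(618.5, 262.0, 138.0) -> [  8.38 -27.38   3.19]
```

```bash
python3 -m handwheel '{"series": [[[0.7,-2.4,0,0,0,0,0.1],[1.8,-6,0,0,0,0,0.1],[3,-10,0,0,0,0,0.1],[4.3,-14,0,0,0,0,0.1],[5.5,-18,0,0,0,0,0.1],[6.8,-22,0,0,0,0,0.1],[7.8,-25.4,0,0,0,0,0.1],[8.4,-27.4,0,0,0,0,0.1],[8.4,-27.4,1.5,0,0,0,0.1],[8.4,-27.4,3,0,0,0,0.1],[8.4,-27.4,3,0,0,0,0.1],[8.4,-27.4,3,0,0,0,0.1]]]}'
cat > rel.py <<'E'
# lid-over-jar offset from the columns spanned by lid disc and jar rim in each fixed view
from fit import *
from bench import eyes
from go import go
go((618.5,262,103))
D=[eyes.snapshot("scene"),eyes.snapshot("side")]; pickle.dump(D,open("pics/rel.pkl","wb"))
for d in D:
    m=mask(d["img"]); 
    L=bb(proj(d,circ(618.5,262,131,59.5))); J=bb(proj(d,circ(618.5,262,92,60))); print("pred lid",L.round(1),"jar",J.round(1))
    for v in range(int(L[1])-2,int(J[3])+30,3):
        q=np.flatnonzero(m[v,int(J[0])-15:int(J[2])+15]); print(v,(q.min()+int(J[0])-15,q.max()+int(J[0])-15,(q.min()+q.max())/2+int(J[0])-15) if len(q) else None)
E
python3 rel.py
```

```text
time: 25.95
tool_pos: [618.1, 261.3, 138.6]
tcp_rot: [180.0, 0.0, 20.2]
ft_force: [0.9, -0.1, -1.6]
finger_gap: 20.0
grip_force: 39.3
at [618.1 261.3 138.6] [1.80e+02 3.00e-02 2.02e+01] t 25.95 gap 20.0
(618.5, 262, 103) -> [ 0.07 -0.05  3.56]
pred lid [221.   95.2 268.9 125.8] jar [222.3 107.2 269.3 138.1]
93 (np.int64(229), np.int64(231), np.float64(230.0))
96 (np.int64(228), np.int64(228), np.float64(228.0))
99 (np.int64(230), np.int64(260), np.float64(245.0))
102 (np.int64(226), np.int64(264), np.float64(245.0))
105 (np.int64(224), np.int64(267), np.float64(245.5))
108 (np.int64(222), np.int64(268), np.float64(245.0))
111 (np.int64(222), np.int64(268), np.float64(245.0))
114 (np.int64(222), np.int64(268), np.float64(245.0))
117 (np.int64(223), np.int64(267), np.float64(245.0))
120 (np.int64(224), np.int64(269), np.float64(246.5))
123 (np.int64(223), np.int64(269), np.float64(246.0))
126 (np.int64(224), np.int64(269), np.float64(246.5))
129 (np.int64(224), np.int64(269), np.float64(246.5))
132 (np.int64(224), np.int64(269), np.float64(246.5))
135 (np.int64(225), np.int64(269), np.
[... 1054 characters left out ...]
52 (np.int64(246), np.int64(291), np.float64(268.5))
155 (np.int64(246), np.int64(293), np.float64(269.5))
158 (np.int64(247), np.int64(293), np.float64(270.0))
161 (np.int64(247), np.int64(293), np.float64(270.0))
164 (np.int64(247), np.int64(293), np.float64(270.0))
167 (np.int64(247), np.int64(293), np.float64(270.0))
170 (np.int64(247), np.int64(293), np.float64(270.0))
173 (np.int64(247), np.int64(292), np.float64(269.5))
176 (np.int64(247), np.int64(292), np.float64(269.5))
179 (np.int64(230), np.int64(292), np.float64(261.0))
182 (np.int64(230), np.int64(292), np.float64(261.0))
185 (np.int64(230), np.int64(292), np.float64(261.0))
188 (np.int64(230), np.int64(291), np.float64(260.5))
```

```bash
python3 -m handwheel '{"series": [[[0.1,0.1,1,0,0,0,0.1],[0.1,0.1,1.8,0,0,0,0.1],[0.1,0.1,2.5,0,0,0,0.1],[0.1,0.1,2.9,0,0,0,0.1],[0.1,0.1,3.1,0,0,0,0.1],[0.1,0.1,3.1,0,0,0,0.1]]]}'
```

```text
time: 26.8
tool_pos: [619.2, 261.8, 107.8]
tcp_rot: [-180.0, -0.0, 20.3]
ft_force: [-0.1, 0.2, -2.1]
finger_gap: 20.1
grip_force: 39.3
```

```bash
python3 -m handwheel '{"series": [[[0,0,0.1,0,0,0,0.1],[0,0,0.2,0,0,0,0.1],[0,0,0.25,0,0,0,0.1],[0,0,0.25,0,0,0,0.1]]]}'
```

```text
time: 27.3
tool_pos: [619.2, 261.7, 105.3]
tcp_rot: [-180.0, 0.0, 20.3]
ft_force: [1.0, 0.2, -2.1]
finger_gap: 19.9
grip_force: 39.3
```

```bash
python3 -m handwheel '{"series": [[[0,0,0.1,0,0,0,0.1],[0,0,0.15,0,0,0,0.1],[0,0,0.2,0,0,0,0.1],[0,0,0.2,0,0,0,0.1]]]}'
```

```text
time: 27.8
tool_pos: [619.5, 261.9, 103.9]
tcp_rot: [-180.0, -0.0, 20.3]
ft_force: [-0.8, -0.6, 3.3]
finger_gap: 19.9
grip_force: 39.8
```

Lid_4 seated at exactly the predicted height. I'll release, retreat and check all four numerically against the silhouettes.

```bash
python3 -m handwheel '{"series": [[[0,0,-0.05,0,0,0,0.1],[0,0,-0.05,0,0,0,0.3],[0,0,-0.05,0,0,0,0.5],[0,0,-1,0,0,0,0.5],[0,0,-3,0,0,0,0.5],[0,0,-7,0,0,0,0.5],[0,0,-12,0,0,0,0.5],[-1,4,-16,0,0,0,0.5],[-3,9,-16,0,0,0,0.5],[-5,14,-16,0,0,0,0.5],[-7,19,-16,0,0,0,0.5],[-7,19,-16,0,0,0,0.5]]]}'; python3 -m handwheel '{"series": [[[0,0,0,0,0,0,0.5],[0,0,0,0,0,0,0.5]]]}'
python3 - <<'E'
from fit import *
from bench import eyes
D=[eyes.snapshot(n) for n in("scene","side")]; W=eyes.snapshot("wrist")
bl=[blobs(d["img"],500)[0] for d in D]
for k,(x,y,h,r,sd) in {1:(476.5,-104,56,36,38),2:(472,149.5,68,44,50),3:(597,-255.5,80,52,62),4:(618.5,262,92,60,74)}.items():
    for n,d,B in zip(("scene","side"),D,bl):
        u=proj(d,[x,y,h/2])[0]; b=min(B,key=lambda q:np.hypot(*(q[1]-u)))[0]
        e=np.array([b[0]-.5,b[1]-.5,b[0]+b[2]-.5,b[1]+b[3]-.5])
        m=bb(proj(d,np.r_[circ(x,y,0,r),circ(x,y,h,r),circ(x,y,h+7,r-.5),circ(x,y,h+23,11)]))
        # brightness inside mouth region: std tells flat lid vs dark interior
        print(k,n,"seen-model",(e-m).round(1))
E
```

```text
time: 29.3
tool_pos: [619.7, 55.3, 265.6]
tcp_rot: [179.9, -0.1, 20.0]
ft_force: [0.6, -0.4, 0.1]
finger_gap: 42.4
grip_force: 0.0
time: 29.55
tool_pos: [619.5, 60.5, 264.0]
tcp_rot: [-180.0, -0.0, 20.4]
ft_force: [0.4, 0.5, -0.1]
finger_gap: 42.9
grip_force: 0.0
1 scene seen-model [ 0.2  2.1  0.4 -1.8]
1 side seen-model [-0.5  2.  -1.2 -1. ]
2 scene seen-model [ 0.4  1.8  0.4 -1. ]
2 side seen-model [-0.6  1.6 -0.4 -0.6]
3 scene seen-model [ 0.7  1.6  0.4 -1.5]
3 side seen-model [ 1.3  2.   0.  -2. ]
4 scene seen-model [ 0.3  0.3 -0.3 -0.8]
4 side seen-model [ -0.8 -13.7  -0.9  -0.6]
```

All four match the seated model consistently. The one outlier, jar_4's top edge in the side view, is the brown pot behind it. I'm handing in.

```bash
python3 -c "
from bench import r
print(r.hand_in())"
```

```text
the job is handed in; nothing more can be done
None
```

I placed all four lids on their own jars, released them and handed the job in at about 30 s; each touched down at its expected seated height and the final two-camera silhouette check agreed, but I saw only lids 1 and 2 in pictures after placing, and no judging result came back.

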